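Fill the funnel jar with brass spacers

ROBOT

A 6-joint arm with a two-finger parallel gripper is mounted at the origin on the work surface. World frame = base frame: x ahead of the robot, y to its left, z up, the work surface at z = 0. Lengths are in m, angles in rad, forces in N, time in s.
With the tool pointing down it reaches from about 0.275 to 0.825 m from the base axis. Payload 4.9 kg.
Tool frame: the origin (TCP) lies at the very end of the fingers, on their centre line; the grasp point (between the pads) lies 19 mm behind it; z points along the fingers, y is the line along which they close (so a half turn about z gives the same grasp; the last joint's range is limited). The gripper opens to 85 mm and grips with 20 to 120 N. Pads are 22 mm wide; open, the fingers measure 114 mm over their backs; the gripper's body (76 mm by 85 mm) begins 54 mm behind the grasp point. The pads swing forward as they close: fully open they stand 13 mm farther back than shut.
Start: joints at [-1.385, 0.326, -0.193, 1.052, 0, 1.437], TCP at [0.173, -0.522, 0.231] pointing down, gripper open.
Joint ranges: [-2.65, 2.65], [-0.97, 1.79], [-1.3, 1.35], [-1.93, 2.1], [-1.47, 1.37], [-3.14, 3.14]. Speed limits (rad/s): [2.57, 2.57, 3.14, 3.14, 3.14, 3.14].

INTERFACE

Orientations are given as [roll, pitch, yaw] about the fixed x, y, z axes, in that order (R = Rz(yaw) Ry(pitch) Rx(roll)).
In Python, from rig import arm, capture gives the robot as it stands.
- The arm moves only by the shell command python3 -m crank 'ROWS'. ROWS is JSON, a list of rows, each a list of 7 numbers: the gripper's target within -1 to 1 (shut at 1, half-way at 0, fully open at -1), then the shift along the tool's x, y, z in cm, then the turn, a rotation vector about the tool's x, y, z in rad. In form: [[hand, tx, ty, tz, ax, ay, az], ...]. A call has exactly 10 rows; each row is the pose to reach, as a shift and turn from the pose commanded when the call began, along the tool's axes at that moment; what a row does not reach only later rows make up. A row lasts 1/10 s, in which the tool goes at most 50 mm and 8.59 degrees, less where a joint would pass 70% of its speed; a pose out of reach is approached as far as the arm can. A call with a gripper value outside its range is refused whole. The fingers move at their own pace and stop on an object; the grip force is fixed at half the most. Time passes only in rows, so rows that repeat a pose let the fingers close, or fill a call up. It gives the time, the measured TCP pose, the force, the opening and the grip force at its end, in the units of the state.
- arm.read_state(): the state, without advancing time (a new reading comes with each control period).
- capture(name): name is "side" or "top" or "wrist"; returns a dict with "img" (384x512x3 uint8, red, green, blue), "camera_matrix" (3x3 intrinsics, pixels), "k1" (the pictures are not rectified: a ray, as slopes to the right and down, at radius r is drawn at 1 + k1 r^2 times it, then the intrinsics apply), "T" (4x4, takes a point from camera to world coordinates). Camera axes: x right, y down, z forward; pixel columns grow to the right and rows downward; lengths in m; the calibration is good to about 2 mm. A picture is of the moment at which its call begins. There is no depth.
- arm.job_done(): hands the job in; it is judged then, once.
The state is a dict: "clock": time; "joints": joint angles; "joint_vel": joint speeds; "effort": joint torques, N m; "position": TCP position; "eef_rot": TCP orientation; "force": force on the tool from outside, world axes, zero at the start; "moment": the same for the moment, N m; "opening": opening from 0.0 (shut) to 1.0 (fully open); "gripper_force": force on a finger pad.
Only numpy, scipy, OpenCV 4.12 (cv2) and the standard library are available. Lean on these libraries where they do the work, as an engineer would, in place of code of your own. Each camera call takes 0.05 s, during which the arm holds its last target. There are 200 camera calls.

TASK

Pick up the steel scoop that holds the three brass spacers by its black handle, and tip it over the blue funnel so that all three spacers drop through into the clear jar below. Then stand the empty scoop back on the bench, upright, and let go of it.

Things in the scene. Friction and masses are not known exactly. Their poses are not given: they have to be found in the camera images.
- scoop: Steel scoop with the brass spacers (its twin holds white ones), 0.2 kg, in mm: pan 132 long (x), 96 wide (y), walls 30 high; open mouth at x=-66, 63 wide, no lip; empties tipped mouth-down 40-55 deg. Black handle bar along x over the pan: x -30 to 70, 18 wide (y), 58 to 78 above the underside, clear below. Origin: centre of underside, z up. Starts with its mouth towards the robot (-x) within 20 deg.
- funnel_jar: Funnel jar, fixed: black foot 96 mm across, clear upright tube (inside diameter 43 mm, wall 4 mm, floor 8 mm up, 70 mm high), blue conical funnel on top. Funnel rim 132 mm above the bench, mouth 112 mm wide inside, 124 mm outside, throat 42 mm wide 68 mm up. Origin: on its axis, at the bench; z up.
- brass1: Brass spacer 1 of 3: round, 15 mm in diameter, 12 mm long, 16 g, with a dark bore seen on its ends. Origin: its centre; z along its axis. At the start it stands on end in the scoop.
- brass2: Brass spacer 2 of 3: round, 15 mm in diameter, 12 mm long, 16 g, with a dark bore seen on its ends. Origin: its centre; z along its axis. At the start it stands on end in the scoop.
- brass3: Brass spacer 3 of 3: round, 15 mm in diameter, 12 mm long, 16 g, with a dark bore seen on its ends. Origin: its centre; z along its axis. At the start it stands on end in the scoop.
Things that resemble listed ones, but are neither listed nor needed, are in the scene too. Several things look just like the funnel_jar: the one meant starts farthest to the robot's left.

How it is judged:
On the way:
1. the scoop is tipped over the funnel: leaning more than 15 degrees, above the jar, its underside's centre within 130 mm of the jar's axis (angle between scoop's own z axis and vertical above 0.26 rad and horizontal distance between scoop and funnel_jar below 0.13 m and height (world z) of scoop above 0.1 m), for 0.1 s.
At the end, for the whole second after the job is handed in: All three brass spacers lie at rest in the clear tube below the funnel (centres within 22 mm of the jar's axis and lower than 66 mm), and the scoop stands on the bench, upright within 8 degrees, its underside less than 12 mm up, at rest and released (horizontal distance between each of brass1, brass2, brass3 and funnel_jar below 0.022 m and height (world z) of each of brass1, brass2, brass3 below 0.066 m and linear speed of each of brass1, brass2, brass3 below 0.05 m/s and height (world z) of scoop below 0.012 m and angle between scoop's own z axis and vertical below 0.15 rad and linear speed of scoop below 0.03 m/s); the robot touches nothing.
It also fails if it takes over 58 s, if anything falls off the work surface, if the arm or the gripper's body presses on something with over 40 N, if the wrist force passes 120 N, or if a joint passes its speed limit or range.

## Working session

There is one attempt and no reset: what is moved stays moved. The work goes in short steps, Python scripts to look and compute and a shell command to move; the robot and the scene stay as the last step left them, time stands still between calls to the robot, and variables do not carry over. Pictures are saved under pics/ and viewed, at most 10 in all, crops included, and the job is handed in when it is done.

```bash
mkdir -p pics
cat > h.py <<'E'
import numpy as np, cv2
from rig import arm, capture
from scipy.spatial.transform import Rotation as Ro
def snap(cam,name):
    c=capture(cam); cv2.imwrite(f'pics/{name}.png',c['img'][:,:,::-1]); np.savez(f'pics/{name}.npz',K=c['camera_matrix'],k1=c['k1'],T=c['T']); return c
def ray(name,uv):
    d=np.load(f'pics/{name}.npz'); K=d['K']; p=cv2.undistortPoints(np.array([[uv]],float),K,np.array([float(d['k1']),0,0,0,0]))[0,0]
    # plain radial k1 model
    T=d['T']; return T[:3,3],T[:3,:3]@np.array([p[0],p[1],1.])
def at(name,uv,z):
    o,d=ray(name,uv); return (o+d*(z-o[2])/d[2]).round(4)
def proj(name,P):
    d=np.load(f'pics/{name}.npz'); T=np.linalg.inv(d['T']); q=np.atleast_2d(P)@T[:3,:3].T+T[:3,3]
    return cv2.projectPoints(q,np.zeros(3),np.zeros(3),d['K'],np.array([float(d['k1']),0,0,0,0]))[0][:,0].round(1)
E
python3 - <<'E'
from h import *
a=snap('top','top0');b=snap('side','side0')
print(a['T'].round(3),b['T'].round(3),arm.read_state())
cv2.imwrite('pics/both.png',cv2.resize(np.vstack([a['img'],b['img']])[:,:,::-1],None,fx=.78,fy=.78))
E
```

```text
[[-0.006 -0.996  0.085  0.407]
 [-1.     0.008  0.018 -0.02 ]
 [-0.019 -0.085 -0.996  0.826]
 [ 0.     0.     0.     1.   ]] [[-0.983 -0.121  0.137  0.35 ]
 [-0.183  0.661 -0.727  0.627]
 [-0.002 -0.74  -0.672  0.605]
 [ 0.     0.     0.     1.   ]] {'clock': 0.1, 'joints': array([-1.38521498e+00,  3.26887559e-01, -1.93457838e-01,  1.05200815e+00,
       -9.55030005e-06,  1.43664009e+00]), 'joint_vel': array([-9.65560217e-04, -8.36434460e-04,  1.31788544e-03, -7.84194913e-05,
        2.00243628e-03,  1.12761767e-03]), 'effort': array([ 1.74076467e-03, -4.44240403e+01,  2.63037229e+01,  7.87493598e-03,
       -5.62842717e-05, -7.68519381e-07]), 'position': array([ 0.17281031, -0.52160736,  0.23058034]), 'eef_rot': array([-3.14004815e+00, -1.98819755e-04,  3.19737436e-01]), 'force': array([-0.0246367 ,  0.24990694, -0.58879714]), 'moment': array([ 0.00847252, -0.04460821,  0.055896  ]), 'gripper_force': 0.0, 'opening': 0.9979535333510019}
```

View pics/top0.png

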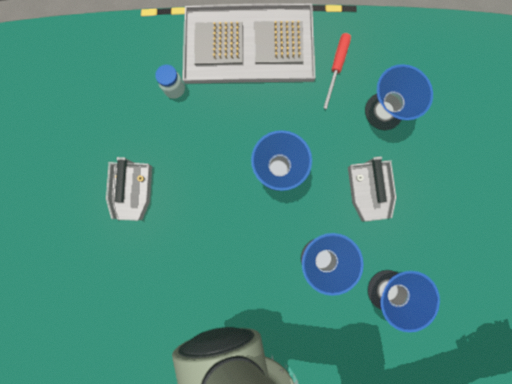

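View pics/side0.png

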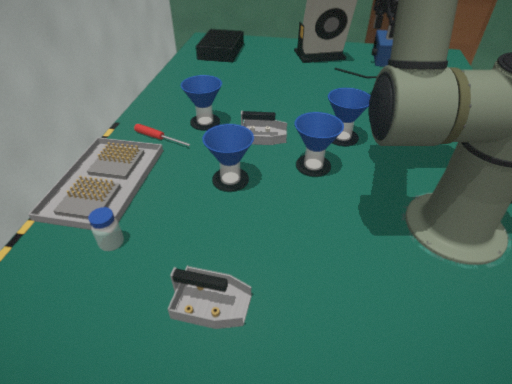

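The brass scoop is at top px (128,190) and side px (210,297). The target jar is the leftmost one, at top px (281,160) and side px (230,150). I'll enlarge both.

Run:
```python
from h import *
t=cv2.imread('pics/top0.png');s=cv2.imread('pics/side0.png')
z=lambda im,x,y:cv2.resize(im[y:y+75,x:x+100],None,fx=4,fy=4,interpolation=cv2.INTER_CUBIC)
cv2.imwrite('pics/c.png',np.vstack([np.hstack([z(t,80,150),z(t,230,125)]),np.hstack([z(s,160,257),z(s,180,122)])]))
```

```text
(no output)
```

View pics/c.png

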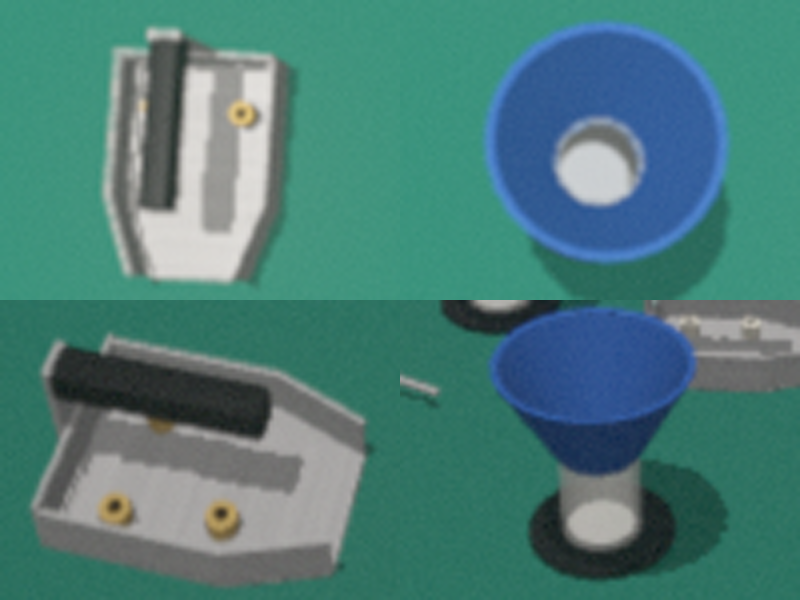

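```bash
cat >> h.py <<'E'
from scipy.optimize import least_squares
def fitpose(obs):
    def W(p,l): c,s=np.cos(p[2]),np.sin(p[2]); l=np.array(l)/1000; return [p[0]+c*l[0]-s*l[1],p[1]+s*l[0]+c*l[1],l[2]]
    f=lambda p:np.concatenate([proj(n,W(p,l))[0]-uv for n,l,uv in obs])
    r=least_squares(f,[.45,.2,0],diff_step=1e-3,loss='soft_l1'); return r.x,r.fun.reshape(-1,2).round(1)
E
python3 - <<'E'
from h import *
T='top0';S='side0'
o=[(T,(-30,0,78),(119.75,202)),(T,(70,0,78),(121.5,160.5)),(T,(-66,31.5,0),(111.75,218.75)),(T,(-66,-31.5,0),(139.5,220.5)),
(T,(66,48,30),(108.75,162)),(T,(66,-48,30),(151,165)),
(S,(-66,31.5,0),(243.5,325.5)),(S,(-66,-33,30),(251.5,287.5)),(S,(66,48,0),(170.75,318.25)),(S,(66,48,30),(168.75,309.5)),(S,(66,-48,30),(187.5,266)),(S,(-30,0,68),(225.5,285))]
print(*fitpose(o))
print(at(T,(281.5,160.5),.132),at(S,(228.25,138.75),.132))
for n,uv in((T,(140.25,178.5)),(S,(188.5,309.5)),(S,(215.25,311)),(S,(200.5,288))): print(at(n,uv,.014))
E
```

```text
[0.48837102 0.28643108 0.        ] [[-1.7  0.7]
 [-2.  -2.7]
 [ 6.2  1.1]
 [ 3.7 -0.8]
 [-1.   1.7]
 [-3.9 -1.9]
 [ 1.  -2.3]
 [-0.4 -4.3]
 [ 0.4  0.8]
 [-0.2  0.9]
 [-1.7  0.1]
 [ 1.7 -1.4]]
[ 0.5374 -0.0686  0.132 ] [ 0.5349 -0.0578  0.132 ]
[0.5203 0.2595 0.014 ]
[0.5252 0.3179 0.014 ]
[0.477  0.3119 0.014 ]
[0.5167 0.2708 0.014 ]
```

```bash
sed -i 's/\[:,0\].round(1)/[:,0]/; s/\[.45,.2,0\]/[.45,.2,.1]/' h.py
python3 - <<'E'
from h import *
T='top0';S='side0'
o=[(T,(-30,0,78),(119.75,202)),(T,(70,0,78),(121.5,160.5)),(T,(-66,31.5,0),(111.75,218.75)),(T,(-66,-31.5,0),(139.5,220.5)),
(T,(66,48,30),(108.75,162)),(T,(66,-48,30),(151,165)),
(S,(-66,31.5,0),(243.5,325.5)),(S,(-66,-33,30),(251.5,287.5)),(S,(66,48,0),(170.75,318.25)),(S,(66,48,30),(168.75,309.5)),(S,(66,-48,30),(187.5,266)),(S,(-30,0,68),(225.5,285))]
print(*fitpose(o)); print(fitpose(o[:6])[0],fitpose(o[6:])[0])
a=np.linspace(0,6.28,60)
def box(n,c,r,z):
    q=proj(n,np.c_[c[0]+r*np.cos(a),c[1]+r*np.sin(a),z+0*a]); return np.r_[q.min(0),q.max(0)]
# observed bbox of rims/foot
ob=[(T,.062,.132,np.r_[351.5-0,130.5,411.75,190.5]-[0,0,0,0]),(S,.062,.132,[180+92/4,122+8/4,180+294/4,122+125/4]),(S,.048,0.004,[180+129/4,122+183/4,180+276/4,122+279/4])]
ob[0]=(T,.062,.132,[230+86/4,125+22/4,230+327/4,125+262/4])
for n,r,z,b in ob:
    print(n,least_squares(lambda c:box(n,c,r,z)-b,[.53,-.06]).x.round(4),(box(n,[.536,-.064],r,z)-b).round(1))
E
```

```text
[ 0.48790142  0.28848499 -0.06679059] [[-3.4  0.9]
 [-0.9 -2.4]
 [ 3.6  0.3]
 [ 1.1  0.2]
 [ 0.1  0.6]
 [-3.  -0.3]
 [-0.7  0.8]
 [ 0.3 -1.1]
 [-0.5 -0.7]
 [-1.1 -0.6]
 [ 0.5 -0.5]
 [ 1.4  0.6]]
[ 0.48813979  0.28837622 -0.09977078] [ 0.48776444  0.28851676 -0.05045788]
top0 [ 0.5381 -0.0689] [-3.   0.7 -1.8  1.3]
side0 [ 0.5358 -0.0621] [-1.  -0.7  1.2 -0.5]
side0 [ 0.5356 -0.0621] [-0.1 -0.4  0.1 -0.6]
```

```bash
python3 -m crank '[[-1,30,-34,-2,0,0,-1.4],[-1,30,-34,-2,0,0,-1.4],[-1,30,-34,-2,0,0,-1.4],[-1,30,-34,-2,0,0,-1.4],[-1,30,-34,-2,0,0,-1.4],[-1,30,-34,-2,0,0,-1.4],[-1,30,-34,-2,0,0,-1.4],[-1,30,-34,-2,0,0,-1.4],[-1,30,-34,-2,0,0,-1.4],[-1,30,-34,-2,0,0,-1.4]]'
cat >> h.py <<'E'
def togo(p,R):  # world target pose -> tool shift (cm), rotvec
    s=arm.read_state(); R0=Ro.from_euler('xyz',s['eef_rot']); 
    return (R0.inv().apply(np.array(p)-s['position'])*100).round(2),(R0.inv()*R).as_rotvec().round(3)
down=lambda yaw:Ro.from_euler('xyz',[np.pi,0,yaw])
E
python3 -c "
from h import *
print(togo([.508,.287,.24],down(np.pi-.065)))"
```

```text
clock: 1.1
position: [0.3518, -0.0999, 0.2514]
eef_rot: [3.141, -0.002, 1.733]
force: [0.7, -1.5, 0.4]
opening: 1.001
gripper_force: 0.0
(array([35.66, 21.67,  1.22]), array([ 2.000e-03, -1.000e-03, -1.343e+00]))
```

```bash
python3 -m crank '[[-1,35.7,21.7,1,0,0,-1.34],[-1,35.7,21.7,1,0,0,-1.34],[-1,35.7,21.7,1,0,0,-1.34],[-1,35.7,21.7,1,0,0,-1.34],[-1,35.7,21.7,1,0,0,-1.34],[-1,35.7,21.7,1,0,0,-1.34],[-1,35.7,21.7,1,0,0,-1.34],[-1,35.7,21.7,1,0,0,-1.34],[-1,35.7,21.7,1,0,0,-1.34],[-1,35.7,21.7,1,0,0,-1.34]]'
python3 - <<'E'
from h import *
c=snap('wrist','w1'); s=arm.read_state(); print(s['position'],s['eef_rot'],c['T'].round(3))
cv2.imwrite('pics/w1b.png',cv2.resize(c['img'][:,:,::-1],(800,600),interpolation=cv2.INTER_CUBIC))
E
```

```text
clock: 2.1
position: [0.5126, 0.2825, 0.24]
eef_rot: [-3.141, -0.001, 3.064]
force: [-0.1, 0.3, -0.0]
opening: 1.0
gripper_force: 0.0
[0.51195367 0.28090699 0.24022141] [-3.14050614e+00 -1.58711188e-03  3.05977740e+00] [[ 0.076  0.96   0.271  0.446]
 [ 0.997 -0.073 -0.022  0.288]
 [-0.001  0.272 -0.962  0.382]
 [ 0.     0.     0.     1.   ]]
```

View pics/w1b.png

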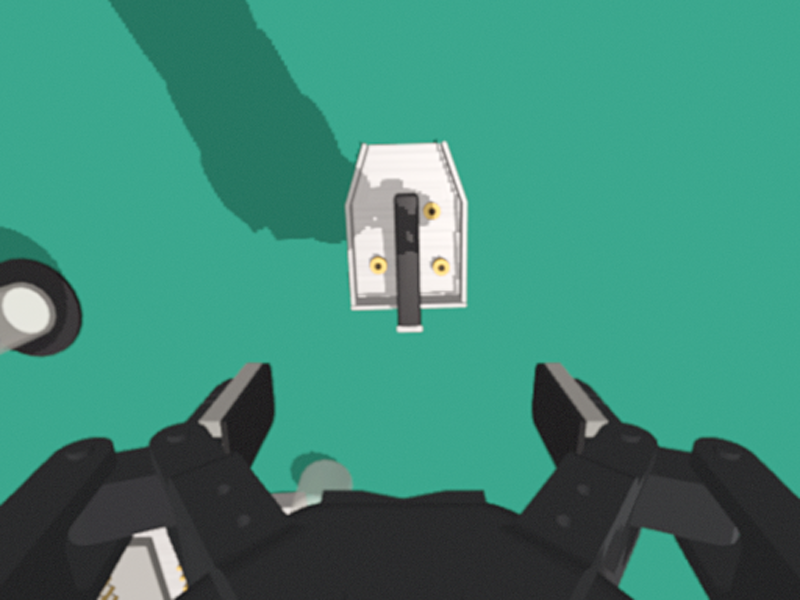

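The wrist view shows the scoop handle running from (406,194) to (410,325), the mouth corners at (363,143) and (445,141), and the back corners at (353,308) and (466,305), all in px at 800 wide.

Run:
```python
from h import *
k=.64;W='w1'
o=[(W,(-30,0,78),(406*k,194*k)),(W,(70,0,78),(410*k,325*k)),(W,(-66,31.5,30),(445*k,141*k)),(W,(-66,-31.5,30),(363*k,144*k)),(W,(66,48,30),(466*k,305*k)),(W,(66,-48,30),(353*k,308*k))]
p,r=fitpose(o);print(p,r)
print(at(W,o[0][2],.078),at(W,o[1][2],.078))
c,s=np.cos(p[2]),np.sin(p[2])
print(togo([p[0]+.02*c,p[1]+.02*s,.049],down(np.pi+p[2])))
```

```text
[ 0.49114781  0.28746851 -0.04206011] [[-0.  -0.4]
 [ 0.2  3.8]
 [ 0.1 -0.1]
 [ 0.  -0.2]
 [-0.1 -0.3]
 [-0.2  0.1]]
[0.4616 0.2887 0.078 ] [0.5564 0.2847 0.078 ]
(array([ 0.1 ,  0.58, 19.12]), array([-0.001, -0.002, -0.04 ]))
```

```bash
python3 -m crank '[[-1,0.1,0.6,4,0,0,-0.04],[-1,0.1,0.6,8,0,0,-0.04],[-1,0.1,0.6,11,0,0,-0.04],[-1,0.1,0.6,14,0,0,-0.04],[-1,0.1,0.6,16.5,0,0,-0.04],[-1,0.1,0.6,18,0,0,-0.04],[-1,0.1,0.6,19,0,0,-0.04],[-1,0.1,0.6,19,0,0,-0.04],[0.3,0.1,0.6,19,0,0,-0.04],[1,0.1,0.6,19,0,0,-0.04]]'
python3 -m crank '[[1,0,0,0,0,0,0],[1,0,0,0,0,0,0],[1,0,0,0,0,0,0],[1,0,0,0,0,0,0],[1,0,0,0,0,0,0],[1,0,0,0,0,0,0],[1,0,0,0,0,0,0],[1,0,0,-1,0,0,0],[1,0,0,-2,0,0,0],[1,0,0,-3,0,0,0]]'
```

```text
clock: 3.15
position: [0.5128, 0.2863, 0.0525]
eef_rot: [3.141, 0.002, 3.099]
force: [0.3, 0.2, -0.2]
opening: 0.692
gripper_force: 0.0
clock: 4.15
position: [0.5116, 0.2862, 0.0818]
eef_rot: [-3.141, -0.001, 3.1]
force: [-0.2, -0.5, -2.8]
opening: 0.199
gripper_force: 58.8
```

```bash
python3 -m crank '[[1,0,0,-1,0,0,0],[1,0,0,-2.5,0,0,0],[1,0,0,-4,0,0,0],[1,0,0,-5.5,0,0,0],[1,0,0,-7.5,0,0,0],[1,0,0,-9.5,0,0,0],[1,0,0,-11.5,0,0,0],[1,0,0,-13.5,0,0,0],[1,0,0,-15,0,0,0],[1,0,0,-16,0,0,0]]'
cat >> h.py <<'E'
def tilt(jar,th,yaw,mx,mz,gx=.0205,gz=.068):
    # TCP pose with mouth edge at jar axis + mx (along scoop x), height mz
    Rs=Ro.from_euler('z',yaw)*Ro.from_euler('y',-th)
    org=np.array([jar[0]+mx*np.cos(yaw),jar[1]+mx*np.sin(yaw),mz])-Rs.apply([-.066,0,0])
    Rt=Rs*down(np.pi)
    return org, org+Rs.apply([gx,0,gz-.019]), Rt
E
python3 - <<'E'
from h import *
J=(.5365,-.065)
for th in(0,.3,.9):
    o,p,R=tilt(J,th,-.042,.015,.145+(.04 if th<.5 else 0)); print(o.round(3),p.round(3),togo(p,R))
print(arm.read_state()['position'],arm.read_state()['force'])
E
```

```text
clock: 5.15
position: [0.5123, 0.2864, 0.2433]
eef_rot: [3.141, 0.002, 3.1]
force: [0.0, -0.8, -2.8]
opening: 0.198
gripper_force: 58.7
[ 0.617 -0.068  0.185] [ 0.638 -0.069  0.234] (array([-14.04, -35.01,   0.92]), array([0.001, 0.002, 0.   ]))
[ 0.614 -0.068  0.205] [ 0.62  -0.068  0.257] (array([-12.21, -35.01,  -1.42]), array([ 0.001, -0.298,  0.   ]))
[ 0.592 -0.067  0.197] [ 0.567 -0.066  0.243] (array([-6.930e+00, -3.501e+01, -1.000e-02]), array([ 0.001, -0.898, -0.   ]))
[0.51226888 0.28641924 0.24326795] [ 0.01093675 -0.78846916 -2.77515033]
```

```bash
python3 -m crank '[[1,-0.3,-0.8,0,0,0,0],[1,-0.8,-2,0,0,0,0],[1,-1.5,-3.8,0,0,0,0],[1,-2.3,-5.8,0,0,0,0],[1,-3.1,-7.8,0,0,0,0],[1,-3.9,-9.8,0,0,0,0],[1,-4.7,-11.8,0,0,0,0],[1,-5.5,-13.8,0,0,0,0],[1,-6.3,-15.8,0,0,0,0],[1,-7.1,-17.8,0,0,0,0]]'
python3 -m crank '[[1,-0.8,-2,0,0,0,0],[1,-1.6,-4,0,0,0,0],[1,-2.4,-6,0,0,0,0],[1,-3.2,-8,0,0,0,0],[1,-4,-10,0,0,0,0],[1,-4.8,-12,0,0,0,0],[1,-5.6,-14,0,0,0,0],[1,-6.3,-15.7,0,0,0,0],[1,-6.7,-16.8,0,0,0,0],[1,-6.9,-17.2,0,0,0,0]]'
python3 - <<'E'
from h import *
c=snap('wrist','w2');d=snap('side','s2');t=snap('top','t2')
z=lambda im:cv2.resize(im,(400,300),interpolation=cv2.INTER_AREA)
cv2.imwrite('pics/m2.png',np.vstack([np.hstack([z(c['img']),z(d['img'])]),np.hstack([z(t['img']),cv2.resize(d['img'][60:210,140:340],(400,300),interpolation=cv2.INTER_CUBIC)])])[:,:,::-1])
print(c['T'].round(3))
E
```

```text
clock: 6.15
position: [0.575, 0.1033, 0.2399]
eef_rot: [-3.141, -0.002, 3.099]
force: [0.7, -0.6, -2.6]
opening: 0.199
gripper_force: 58.8
clock: 7.15
position: [0.637, -0.0708, 0.2405]
eef_rot: [3.141, -0.001, 3.098]
force: [0.4, -0.6, -2.8]
opening: 0.202
gripper_force: 58.8
[[ 0.042  0.962  0.271  0.57 ]
 [ 0.999 -0.04  -0.012 -0.068]
 [-0.001  0.272 -0.962  0.383]
 [ 0.     0.     0.     1.   ]]
```

View pics/m2.png

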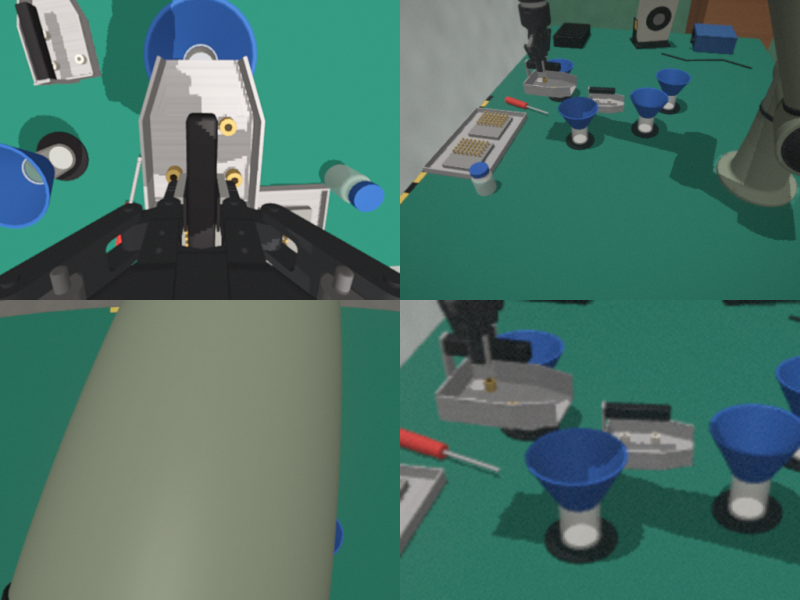

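The wrist view shows the target funnel directly ahead of the scoop mouth: rim edges at x=145 and 256, mouth edges at x=157 and 250 (400-wide px). All three spacers are still aboard.

Run:
```python
from h import *
print(at('w2',(145*1.28,52*1.28),.132),at('w2',(256*1.28,52*1.28),.132))
print(proj('w2',[.5365,-.065,.132]),proj('w2',[.5365+.021,-.065,.068])/1.28,[ (proj('w2',[.5365,-.065+s*.062,.132])/1.28).round(1) for s in(-1,1)],(proj('w2',[.5365-.021,-.065,.068])/1.28))
for th,mz in((.35,.16),(.6,.155),(.9,.150)):
    o,p,R=tilt((.5365,-.065),th,-.042,.012,mz); print(th,o.round(3),p.round(3),togo(p,R))
```

```text
[ 0.5332 -0.1269  0.132 ] [ 0.5382 -0.008   0.132 ]
[[259.60511625  67.26760798]] [[203.15288824  75.52044777]] [array([[145.2,  55.3]]), array([[260.7,  50.2]])] [[201.90061749  42.59637131]]
0.35 [ 0.61  -0.068  0.183] [ 0.613 -0.068  0.236] (array([ 2.41, -0.02,  0.53]), array([ 0.001, -0.351,  0.   ]))
0.6 [ 0.603 -0.068  0.192] [ 0.592 -0.067  0.244] (array([ 4.48, -0.02, -0.32]), array([ 0.001, -0.601,  0.   ]))
0.9 [ 0.589 -0.067  0.202] [ 0.564 -0.066  0.248] (array([ 7.32, -0.02, -0.72]), array([ 0.001, -0.901,  0.   ]))
```

```bash
python3 -m crank '[[1,0.7,-0.1,0.5,0,-0.1,0],[1,1.3,-0.1,0.8,0,-0.2,0],[1,1.8,-0.1,0.9,0,-0.27,0],[1,2.4,-0.1,0.9,0,-0.35,0],[1,3,-0.1,0.7,0,-0.42,0],[1,3.6,-0.1,0.5,0,-0.5,0],[1,4.5,-0.1,0.1,0,-0.6,0],[1,5.4,-0.1,-0.1,0,-0.7,0],[1,6.3,-0.1,-0.2,0,-0.8,0],[1,7.2,-0.1,-0.3,0,-0.9,0]]'
python3 - <<'E'
from h import *
c=snap('wrist','w3');d=snap('side','s3')
cv2.imwrite('pics/m3.png',np.hstack([cv2.resize(c['img'],(400,300),interpolation=cv2.INTER_AREA),cv2.resize(d['img'][60:210,140:340],(400,300),interpolation=cv2.INTER_CUBIC)])[:,:,::-1])
E
```

```text
clock: 8.3
position: [0.5638, -0.0657, 0.245]
eef_rot: [-3.141, 0.904, 3.102]
force: [1.3, -0.4, -3.0]
opening: 0.197
gripper_force: 58.9
```

View pics/m3.png

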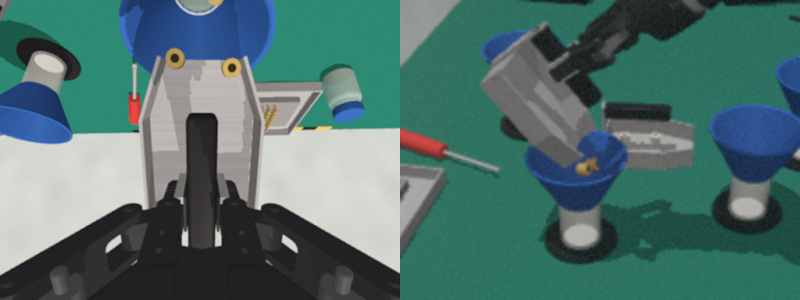

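One spacer is dropping in at the throat, and the other two are just leaving the mouth at (175,58) and (231,67). I'll hold and look again.

```bash
python3 -m crank '[[1,0,0,0,0,0,0],[1,0,0,0,0,0,0],[1,0,0,0,0,0,0],[1,0,0,0,0,0,0],[1,0,0,0,0,0,0],[1,0,0,0,0,0,0],[1,0,0,0,0,0,0],[1,0,0,0,0,0,0],[1,0,0,0,0,0,0],[1,0,0,0,0,0,0]]'
python3 - <<'E'
from h import *
c=snap('wrist','w4');d=snap('side','s4')
cv2.imwrite('pics/m4.png',np.hstack([cv2.resize(c['img'],(400,300),interpolation=cv2.INTER_AREA),cv2.resize(d['img'][90:210,160:320],(400,300),interpolation=cv2.INTER_CUBIC)])[:,:,::-1])
print(togo([.512,.2865,.25],down(3.1)))
E
```

```text
clock: 9.4
position: [0.5652, -0.0673, 0.2443]
eef_rot: [3.142, 0.9, 3.1]
force: [0.5, 0.1, -2.6]
opening: 0.203
gripper_force: 59.0
(array([ 3.77, 35.12, -5.67]), array([-0. ,  0.9, -0. ]))
```

View pics/m4.png

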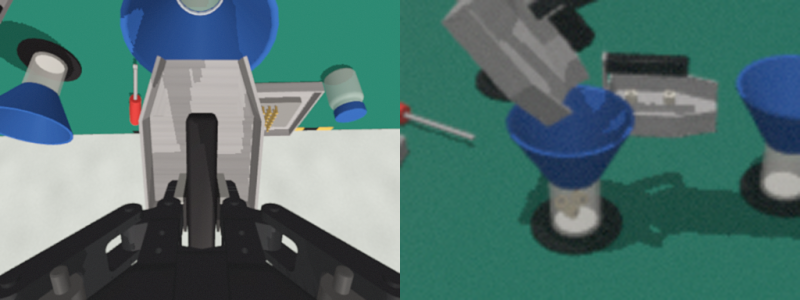

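The pan is empty and the spacers show in the tube at about (570,205). I'll lift clear, level the scoop and carry it back to its old spot.

```bash
python3 -m crank '[[1,-1.6,0,-1.2,0,0,0],[1,-3.2,0,-2.5,0,0,0],[1,-4.7,0,-3.7,0,0,0],[1,-4.4,2,-4,0,0.1,0],[1,-3,5,-4.4,0,0.2,0],[1,-2,8.5,-4.8,0,0.3,0],[1,-1,12,-5,0,0.4,0],[1,0,15.5,-5.2,0,0.5,0],[1,1,19,-5.4,0,0.6,0],[1,1.5,22,-5.5,0,0.7,0]]'
python3 - <<'E'
from h import *
s=snap('side','s5');t=snap('top','t5');print(togo([.512,.2865,.06],down(3.1)),togo([.512,.2865,.25],down(3.1)))
z=lambda im,x,y:cv2.resize(im[y:y+60,x:x+80],None,fx=5,fy=5,interpolation=cv2.INTER_CUBIC)
cv2.imwrite('pics/m5.png',np.hstack([z(s['img'],190,125),z(t['img'],241,130)])[:,:,::-1])
E
```

```text
clock: 10.5
position: [0.5215, 0.1569, 0.2669]
eef_rot: [3.141, 0.197, 3.101]
force: [0.9, -0.7, -1.5]
opening: 0.2
gripper_force: 59.1
(array([ 5.68, 12.76, 19.88]), array([0.002, 0.197, 0.004])) (array([ 1.96, 12.79,  1.25]), array([0.002, 0.197, 0.004]))
```

View pics/m5.png

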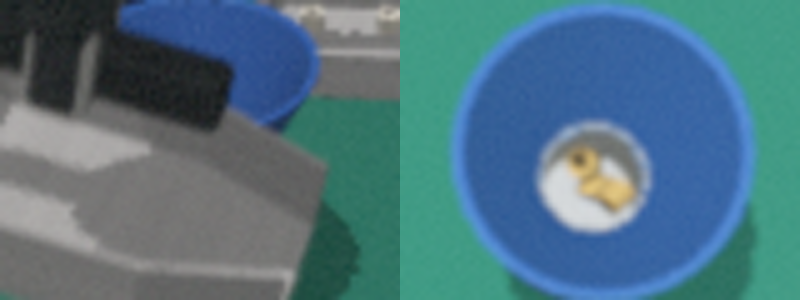

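The top view shows all three spacers inside the tube, around (600,180). Now I'll level the scoop and set it down.

```bash
python3 -m crank '[[1,0.5,2,0.3,0,0.05,0],[1,1,5,0.6,0,0.1,0],[1,1.5,8,1,0,0.15,0],[1,2,11,1.3,0,0.2,0],[1,2,12.8,1.3,0,0.2,0],[1,2.6,12.8,4.5,0,0.197,0],[1,3.2,12.8,7.5,0,0.197,0],[1,3.8,12.8,10.5,0,0.197,0],[1,4.4,12.8,13.5,0,0.197,0],[1,4.8,12.8,15.5,0,0.197,0]]'
python3 -c "
from h import *
print(togo([.512,.2865,.0505],down(3.1)))"
```

```text
clock: 11.6
position: [0.5106, 0.2824, 0.1036]
eef_rot: [-3.141, 0.004, 3.099]
force: [-1.2, -0.7, -2.1]
opening: 0.2
gripper_force: 59.5
(array([-0.1 ,  0.42,  5.31]), array([-0.001,  0.004, -0.001]))
```

```bash
python3 -m crank '[[1,0,0,1.5,0,0,0],[1,0,0,2.7,0,0,0],[1,0,0,3.5,0,0,0],[1,0,0,4,0,0,0],[1,0,0,4.4,0,0,0],[1,0,0,4.7,0,0,0],[1,0,0,4.9,0,0,0],[1,0,0,5,0,0,0],[1,0,0,5,0,0,0],[1,0,0,5,0,0,0]]'
```

```text
clock: 12.6
position: [0.5114, 0.2834, 0.0555]
eef_rot: [3.141, 0.003, 3.1]
force: [0.7, -0.4, -2.9]
opening: 0.199
gripper_force: 59.5
```

```bash
python3 -m crank '[[1,0,0,0.1,0,0,0],[1,0,0,0.2,0,0,0],[1,0,0,0.3,0,0,0],[1,0,0,0.4,0,0,0],[1,0,0,0.45,0,0,0],[1,0,0,0.5,0,0,0],[1,0,0,0.5,0,0,0],[1,0,0,0.5,0,0,0],[1,0,0,0.5,0,0,0],[1,0,0,0.5,0,0,0]]'
```

```text
clock: 13.6
position: [0.5114, 0.2833, 0.0519]
eef_rot: [3.141, 0.004, 3.1]
force: [-3.3, -2.4, 10.9]
opening: 0.198
gripper_force: 61.6
```

In contact with the bench. I'll open slowly and retreat straight up.

```bash
python3 -m crank '[[1,0,0,-0.1,0,0,0],[0.3,0,0,-0.1,0,0,0],[0,0,0,-0.1,0,0,0],[-0.5,0,0,-0.1,0,0,0],[-1,0,0,-0.1,0,0,0],[-1,0,0,-0.1,0,0,0],[-1,0,0,-0.1,0,0,0],[-1,0,0,-0.1,0,0,0],[-1,0,0,-1,0,0,0],[-1,0,0,-2,0,0,0]]'
python3 -m crank '[[-1,0,0,-2,0,0,0],[-1,0,0,-5,0,0,0],[-1,0,0,-8,0,0,0],[-1,0,0,-11,0,0,0],[-1,0,0,-14,0,0,0],[-1,0,0,-15,0,0,0],[-1,0,0,-15,0,0,0],[-1,0,0,-15,0,0,0],[-1,0,0,-15,0,0,0],[-1,0,0,-15,0,0,0]]'
python3 - <<'E'
from h import *
s=snap('side','s6');t=snap('top','t6')
cv2.imwrite('pics/m6.png',np.hstack([cv2.resize(x['img'],(400,300)) for x in(s,t)])[:,:,::-1])
E
```

```text
clock: 14.6
position: [0.511, 0.2832, 0.0707]
eef_rot: [-3.141, 0.002, 3.1]
force: [0.2, 0.3, 0.2]
opening: 0.999
gripper_force: 0.0
clock: 15.6
position: [0.51, 0.2829, 0.2187]
eef_rot: [-3.14, 0.0, 3.1]
force: [0.1, 0.6, 0.7]
opening: 1.002
gripper_force: 0.0
```

View pics/m6.png

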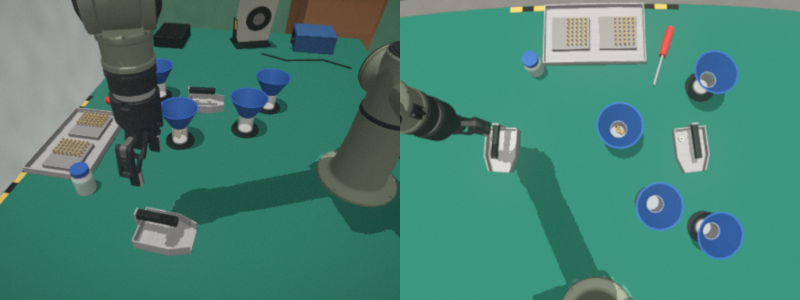

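The empty scoop stands upright on the bench at side px (165,232), the gripper is clear of it, and the spacers are in the target jar.

```bash
python3 -c "
from rig import arm
print(arm.job_done())"
```

```text
the job is handed in; nothing more can be done
None
```

All three brass spacers are in the leftmost funnel jar, the empty scoop stands upright and released on the bench, and the job is handed in; the hand-in call returned no verdict.

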